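Put the finishing kit back in its tray

ROBOT

A 6-joint arm with a two-finger parallel gripper is mounted at the origin on the work surface. World frame = base frame: x ahead of the robot, y to its left, z up, the work surface at z = 0. Lengths are in m, angles in rad, forces in N, time in s.
With the tool pointing down it reaches from about 0.35 to 0.775 m from the base axis. Payload 5.5 kg.
Tool frame: the origin (TCP) lies at the very end of the fingers, on their centre line; the grasp point (between the pads) lies 19 mm behind it; z points along the fingers, y is the line along which they close (so a half turn about z gives the same grasp; the last joint's range is limited). The gripper opens to 85 mm and grips with 20 to 120 N. Pads are 22 mm wide; open, the fingers measure 114 mm over their backs; the gripper's body (76 mm by 85 mm) begins 54 mm behind the grasp point. The pads swing forward as they close: fully open they stand 13 mm farther back than shut.
Start: joints at [1.054, 0.313, 0.046, 1.304, 0, 1.431], TCP at [0.212, 0.535, 0.231] pointing down, gripper open.
Joint ranges: [-2.76, 2.76], [-0.86, 1.69], [-1.03, 1.26], [-2.2, 2.34], [-1.47, 1.5], [-3.14, 3.14]. Speed limits (rad/s): [2.57, 2.57, 3.14, 3.14, 3.14, 3.14].

INTERFACE

Orientations are given as a unit quaternion [w, x, y, z].
In Python, from workcell import env, imaging, ticket gives the robot as it stands. The module is installed in compiled form; this text tells all that it offers.
- The arm moves only by the tool apply_moves, never from a script. Its argument "rows" is a list of rows, each an object with "xyz": the shift along the tool's x, y, z in mm, a list of three; "turn": the turn, a rotation vector about the tool's x, y, z in rad, a list of three; "grip": the opening, from 0 (shut) to 1 (fully open). A call has 1 to 12 rows; each row is the pose to reach, as a shift and turn from the pose commanded when the call began, along the tool's axes at that moment; what a row does not reach only later rows make up. A row lasts 1/12 s, in which the tool goes at most 41.7 mm and 7.16 degrees, less where a joint would pass 70% of its speed; a pose out of reach is approached as far as the arm can. A call with a gripper value outside its range is refused whole. The fingers move at their own pace and stop on an object; "force" is the grip in N (left out, the last holds). Time passes only in rows, so rows that repeat a pose let the fingers close. It gives the time, the measured TCP pose, the force, the opening and the grip force at its end, in the units of the state.
- env.get_state(): the state, without advancing time (a new reading comes with each control period).
- imaging.read_camera(name): name is "side" or "top" or "wrist"; returns a dict with "color" (400x640x3 uint8, blue, green, red), "z_map" (400x640 float32, m along the optical axis (not along the pixel's ray), 0 where there is no reading), "camera_matrix" (3x3 intrinsics, pixels), "view" (4x4, takes a point from world to camera coordinates). Camera axes: x right, y down, z forward; pixel columns grow to the right and rows downward; lengths in m; the calibration is good to about 2 mm. A picture is of the moment at which its call begins.
- ticket.hand_in(): hands the job in; it is judged then, once.
The state is a dict: "clock": time; "joint_pos": joint angles; "qvel": joint speeds; "tau": joint torques, N m; "tcp_pos": TCP position; "orientation": TCP orientation; "wrist_force": force on the tool from outside, world axes, zero at the start; "ft_torque": the same for the moment, N m; "finger_gap": finger opening in m; "grip_force": force on a finger pad.
Only numpy, scipy, OpenCV 4.12 (cv2) and the standard library are available. Lean on these libraries where they do the work, as an engineer would, in place of code of your own. Each camera call takes 0.05 s, during which the arm holds its last target. There are 200 camera calls.

TASK

Put the finishing kit away in the fixed wooden tray: the plain felt wheel, the tall felt bob, the full-length compound bar and the cork block, each resting flat on the floor of the insert well made for its shape (large round, small round, oblong and square), with the bob standing upright. Leave the worn compound stub and the felt wheel on the wooden handle where they are.

Things in the scene. Friction and masses are not known exactly. Their poses are not given: they have to be found in the camera images.
- wheel_mid (a point): Loose felt polishing wheel, off-white disc lying flat, 52 mm diameter, 26 mm thick, small dark centre hole, no handle. Point: its centre, 13 mm above its underside; z along its axis, up.
- bob_mid (a point): Loose felt bob, off-white upright cylinder 30 mm in diameter and 50 mm tall, straight-sided for its lower 36 mm and rounded in to a blunt tip above. Point: its centre, 25 mm above its underside; z along its axis, up.
- bar_mid (a point): Loose full-length bar of polishing compound, dark red-brown, one half in paper, 64 mm long (x), 26 mm wide (y), 26 mm high (z). Point: its centre, 13 mm above its underside. z points up.
- block_mid (a point): Loose cork sanding block, 42 x 42 mm (x, y), 28 mm high (z). Point: its centre, 14 mm above its underside. z points up.
- insert_wheel: Place for the felt wheel: insert with a large round well, 70 mm in diameter. Insert 90 x 90 x 12 mm, wood, fixed in the dark wooden tray together with the other three (which insert is in which corner varies). Origin at the centre of its underside, which lies 4 mm above the table; the well is centred on the origin, 8 mm deep, its dark-lined floor 4 mm above the origin and its rim 12 mm above it. z up.
- insert_bob: Place for the felt bob: insert with a small round well, 48 mm in diameter. Insert 90 x 90 x 12 mm, wood, fixed in the dark wooden tray together with the other three (which insert is in which corner varies). Origin at the centre of its underside, which lies 4 mm above the table; the well is centred on the origin, 8 mm deep, its dark-lined floor 4 mm above the origin and its rim 12 mm above it. z up.
- insert_bar: Place for the compound bar: insert with an oblong well, 80 mm along its x and 42 mm along its y. Insert 90 x 90 x 12 mm, wood, fixed in the dark wooden tray together with the other three (which insert is in which corner varies). Origin at the centre of its underside, which lies 4 mm above the table; the well is centred on the origin, 8 mm deep, its dark-lined floor 4 mm above the origin and its rim 12 mm above it. z up.
- insert_block: Place for the cork block: insert with a square well, 60 x 60 mm along its x and y. Insert 90 x 90 x 12 mm, wood, fixed in the dark wooden tray together with the other three (which insert is in which corner varies). Origin at the centre of its underside, which lies 4 mm above the table; the well is centred on the origin, 8 mm deep, its dark-lined floor 4 mm above the origin and its rim 12 mm above it. z up.
- stub_mid (a point): Look-alike, to be left: worn stub of the same compound, dark red-brown with a scrap of paper, only 37 mm long (x), 26 mm wide (y), 26 mm high, with one end broken down to 15 mm. Point: on its middle, 13 mm above its underside. z points up.
- handbuff_mid (a point): Look-alike, to be left: felt wheel of the same 52 mm diameter and 26 mm thickness, but with a brass ferrule and a 72 mm wooden handle (22 mm thick) standing straight up from its middle, 98 mm tall in all. Point: centre of the felt, 13 mm above its underside. z points up.
Mind the look-alikes: they are no part of the job. Leave any green or orange look-alike of the part that bears bar_mid alone.

How it is judged:
At the end, for the whole second after the job is handed in: Wheel, bob, bar and cork block each rest in their own insert: centre within 14 mm of the insert's centre (horizontally) and seated on the well floor to within 4 mm in height, the bob upright within 0.2 rad, all at rest; the stub and the handled wheel are within 20 mm of where they started (horizontal distance between wheel_mid and insert_wheel below 0.014 m and z of wheel_mid in the frame of insert_wheel between 0.013 and 0.021 m and linear speed of each of wheel, bob, bar, block below 0.02 m/s and horizontal distance between bob_mid and insert_bob below 0.014 m and z of bob_mid in the frame of insert_bob between 0.025 and 0.033 m and horizontal distance between bar_mid and insert_bar below 0.014 m and z of bar_mid in the frame of insert_bar between 0.013 and 0.021 m and horizontal distance between block_mid and insert_block below 0.014 m and z of block_mid in the frame of insert_block between 0.014 and 0.022 m and angle between bob_mid's own z axis and vertical below 0.2 rad and distance of each of stub_mid, handbuff_mid from where it was at the start of the episode below 0.02 m); the robot touches nothing.
It fails at once if the worn compound stub was moved (more than 20 mm) (distance of stub_mid from where it was at the start of the episode above 0.02 m).
It fails at once if the wheel on the wooden handle was moved (more than 20 mm) (distance of handbuff_mid from where it was at the start of the episode above 0.02 m).
It also fails if it takes over 131 s, if anything falls off the work surface, if the arm or the gripper's body presses on something with over 40 N, if the wrist force passes 120 N, or if a joint passes its speed limit or range.

## Working session

There is one attempt and no reset: what is moved stays moved. The work goes in short steps, Python scripts to look and compute and a tool call to move; the robot and the scene stay as the last step left them, time stands still between calls to the robot, and variables do not carry over. Pictures are saved under pics/ and viewed, at most 14 in all, crops included, and the job is handed in when it is done.

Besides the shell and the picture viewer there is one more tool, called after "Request:" as a command line: name --argument value ..., lists and objects as JSON in quotes. apply_moves: Moves the arm, as the interface text tells. Its arguments: {"type":"object","properties":{"rows":{"type":"array"},"force":{"type":"number"}},"required":["rows"]}

```bash
mkdir -p pics; cat > h.py <<'E'
import numpy as np, cv2
from workcell import env, imaging, ticket
def cam(n,save=None):
    r=imaging.read_camera(n)
    if save: cv2.imwrite('pics/'+save,r['color'])
    return r
def world(r,u,v,z=None):
    """pixel -> world, via depth or onto plane z"""
    K=r['camera_matrix'];T=np.linalg.inv(r['view'])
    d=np.linalg.inv(K)@np.array([u,v,1.])
    if z is None: s=r['z_map'][int(v),int(u)]
    else: s=(z-T[2,3])/(T[:3,:3]@d)[2]
    return T[:3,:3]@(d*s)+T[:3,3]
def xyz(r):
    K=r['camera_matrix'];T=np.linalg.inv(r['view']);v,u=np.mgrid[:400,:640]
    d=np.stack([(u-K[0,2])/K[0,0],(v-K[1,2])/K[1,1],np.ones(u.shape)],-1)*r['z_map'][...,None]
    return d@T[:3,:3].T+T[:3,3]
E
python3 - <<'E'
from h import *
np.set_printoptions(precision=4,suppress=True)
s=env.get_state()
for k in s: print(k,s[k])
a=cam('top','top0.png');cam('side','side0.png')
print(np.linalg.inv(a['view']),a['camera_matrix'])
np.savez('top0.npz',**a)
E
```

```text
clock 0.0
joint_pos [ 1.0544  0.314   0.045   1.3036 -0.      1.4312]
qvel [ 0.0013  0.0006 -0.0007 -0.0011  0.0015  0.0004]
tau [  0.0004 -48.0624  29.8534   0.0193   0.0001  -0.    ]
tcp_pos [0.2113 0.5342 0.2304]
orientation [-0.0003  0.1873  0.9823 -0.0009]
wrist_force [-0.184   0.0128 -0.919 ]
ft_torque [ 0.0087  0.0007 -0.0152]
grip_force 0.0
finger_gap 0.08532572215613148
[[-0.0245 -0.9831  0.1815  0.3525]
 [-0.9995  0.0207 -0.0232  0.0877]
 [ 0.019  -0.182  -0.9831  1.0994]
 [ 0.      0.      0.      1.    ]] [[389.611    0.     317.4825]
 [  0.     389.611  202.4589]
 [  0.       0.       1.    ]]
```

View pics/top0.png

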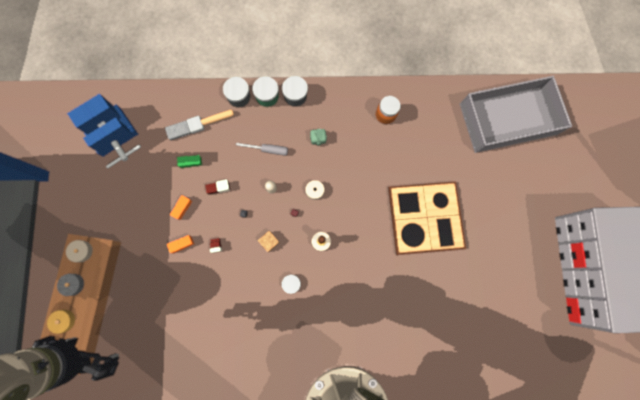

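View pics/side0.png

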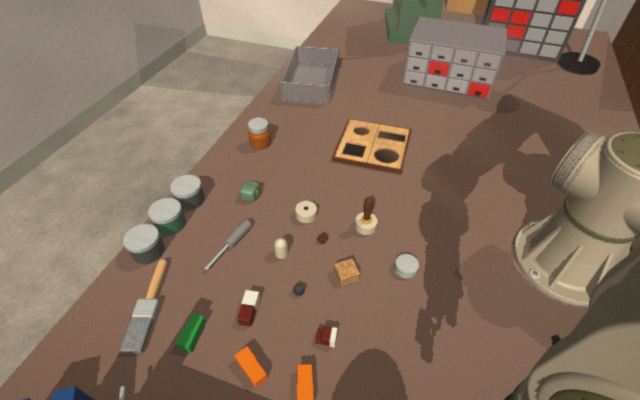

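Candidates in the top view:
- **Bar:** (217,186) is about 24 px (64 mm) long, so it is the full bar. (216,244) is about 14 px, so it is the stub. The green and orange bars are left alone.
- **Wheel:** (315,189) is plain with a dark hole. (321,241) carries a handle.
- **Bob and cork:** bob at (271,186), cork at (269,241).
- **Wells:** square (409,203), small round (440,200), large round (413,235), oblong (445,232).

Next I'll confirm these in one enlarged crop and measure.

```bash
python3 - <<'E'
from h import *
np.set_printoptions(precision=4,suppress=True)
a=dict(np.load('top0.npz'));c=a['color'];P=xyz(a)
crop=c[160:265,190:475];cv2.imwrite('pics/crop0.png',cv2.resize(crop,None,fx=2.8,fy=2.8,interpolation=cv2.INTER_CUBIC))
X,Y,Z=P[...,0],P[...,1],P[...,2]
m=(Z>.012)&(Z<.15)
m[:, :160]=0; m[:165]=0; m[265:]=0; m[:,480:]=0
n,l,st,ce=cv2.connectedComponentsWithStats(m.astype(np.uint8))
for i in range(1,n):
    if st[i,4]<20: continue
    k=l==i; top=Z[k].max(); t=k&(Z>top-.006)
    pts=np.c_[X[t],Y[t]].astype(np.float32)
    r=cv2.minAreaRect(pts*1000)
    print(ce[i].round(),st[i,4],'top',top.round(4),'ctr',pts.mean(0),'rect',np.round(r[0],1),np.round(r[1],1),round(r[2],1))
# wells: dark pixels in tray, floor z=.008
g=cv2.cvtColor(c,cv2.COLOR_BGR2GRAY);w=np.zeros_like(g);w[186:250,394:460]=(g<70)[186:250,394:460]
n,l,st,ce=cv2.connectedComponentsWithStats(w)
for i in range(1,n):
    if st[i,4]<60: continue
    vv,uu=np.nonzero(l==i)
    q=np.array([world(a,u,v,.016)[:2] for u,v in zip(uu,vv)],np.float32)
    r=cv2.minAreaRect(q*1000)
    print('well',ce[i].round(),st[i,4],q.mean(0),np.round(r[0],1),np.round(r[1],1),round(r[2],1))
E
```

```text
[184. 165.] 25 top 0.0281 ctr [0.6664 0.4462] rect [666.4 445.3] [ 2.1 20.8] 4.3
[217. 187.] 238 top 0.0312 ctr [0.6027 0.3432] rect [602.9 344.9] [26.7 62.6] 12.2
[270. 186.] 102 top 0.0526 ctr [0.5986 0.1931] rect [598.4 191.4] [19.3 17.2] 89.3
[314. 189.] 268 top 0.0314 ctr [0.5884 0.0683] rect [589.3  69.9] [47.9 46.8] 88.9
[428. 217.] 2768 top 0.0216 ctr [ 0.5081 -0.2481] rect [ 504.1 -244.7] [194.7 195.7] 3.7
[180. 207.] 254 top 0.033 ctr [0.5495 0.4443] rect [547.2 446.8] [26.6 59.1] 57.8
[294. 212.] 43 top 0.0207 ctr [0.5259 0.1295] rect [525.7 128.6] [16.4 14.2] 61.7
[243. 213.] 46 top 0.024 ctr [0.5271 0.2713] rect [527.7 271.1] [16.7 11.4] 16.6
[268. 241.] 242 top 0.0337 ctr [0.4458 0.2003] rect [445.8 200.6] [39.2 41.8] 43.3
[321. 241.] 280 top 0.1017 ctr [0.4436 0.0556] rect [443.   56.1] [12.9 13. ] 89.1
[180. 244.] 256 top 0.0311 ctr [0.4441 0.4443] rect [444.5 443.2] [26.8 62.6] 23.3
[215. 245.] 133 top 0.0307 ctr [0.4343 0.3465] rect [435.1 346.9] [26.1 25.3] 5.2
well [408. 202.] 316 [ 0.5476 -0.1959] [ 547.8 -195.9] [51.6 50.4] 4.0
well [440. 200.] 140 [ 0.5528 -0.2873] [ 552.4 -287. ] [34.4 35.4] 85.5
well [445. 232.] 296 [ 0.461  -0.2929] [ 461.1 -293. ] [72.1 32.6] 3.5
well [412. 235.] 371 [ 0.4556 -0.2013] [ 455.8 -201.5] [58.3 56.9] 42.5
```

View pics/crop0.png

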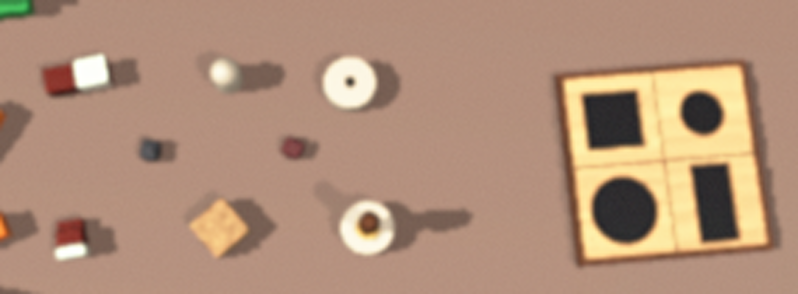

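```bash
cat > plan.py <<'E'
import sys, json
from h import *
from scipy.spatial.transform import Rotation as R
def plan(wps):
    """wps: (x,y,z mm, psi deg of closing axis); prints shift/turn, each from the one before"""
    s=env.get_state();p=s['tcp_pos']*1000;q=s['orientation'];Rm=R.from_quat(np.r_[q[1:],q[0]]).as_matrix()
    psi=np.degrees(np.arctan2(Rm[1,1],Rm[0,1]))
    print('now',p.round(1),'psi',round(psi,1),'gap',round(s['finger_gap']*1000,1),'gf',round(s['grip_force'],1),'W',s['wrist_force'].round(1),'t',round(s['clock'],1),'j',s['joint_pos'].round(2))
    for x,y,z,a in wps:
        c,sn=np.cos(np.radians(psi)),np.sin(np.radians(psi));d=np.array([x,y,z])-p
        print((x,y,z,a),'xyz',np.round([-sn*d[0]+c*d[1],c*d[0]+sn*d[1],-d[2]],1),'turn z',round(-np.radians(a-psi),3))
        p,psi=np.array([x,y,z],float),a
if __name__=='__main__': plan(json.loads(sys.argv[1]))
E
python3 plan.py '[[603,345,110,12],[603,345,6,12]]'
```

```text
now [211.4 534.3 230.5] psi 68.4 gap 85.6 gf 0.0 W [ 0.4 -0.   0.9] t 0.1 j [ 1.05  0.31  0.05  1.3  -0.    1.43]
(603, 345, 110, 12) xyz [-433.8  -31.9  120.5] turn z 0.985
(603, 345, 6, 12) xyz [  0.   0. 104.] turn z -0.0
```

Request:
apply_moves --rows '[{"xyz": [-434, -32, 120], "turn": [0, 0, 0.985], "grip": 1}, {"xyz": [-434, -32, 120], "turn": [0, 0, 0.985], "grip": 1}, {"xyz": [-434, -32, 120], "turn": [0, 0, 0.985], "grip": 1}, {"xyz": [-434, -32, 120], "turn": [0, 0, 0.985], "grip": 1}, {"xyz": [-434, -32, 120], "turn": [0, 0, 0.985], "grip": 1}, {"xyz": [-434, -32, 120], "turn": [0, 0, 0.985], "grip": 1}, {"xyz": [-434, -32, 120], "turn": [0, 0, 0.985], "grip": 1}, {"xyz": [-434, -32, 120], "turn": [0, 0, 0.985], "grip": 1}, {"xyz": [-434, -32, 120], "turn": [0, 0, 0.985], "grip": 1}, {"xyz": [-434, -32, 120], "turn": [0, 0, 0.985], "grip": 1}, {"xyz": [-434, -32, 120], "turn": [0, 0, 0.985], "grip": 1}, {"xyz": [-434, -32, 120], "turn": [0, 0, 0.985], "grip": 1}]' --force 50

```text
clock: 1.1
tcp_pos: [0.608, 0.3406, 0.1074]
orientation: [0.0, 0.632, 0.775, -0.001]
wrist_force: [-0.0, 0.2, -0.2]
finger_gap: 0.0854
grip_force: 0.0
```

Request:
apply_moves --rows '[{"xyz": [0, 0, 0], "turn": [0, 0, 0], "grip": 1}, {"xyz": [0, 0, 0], "turn": [0, 0, 0], "grip": 1}]'

```text
clock: 1.27
tcp_pos: [0.6027, 0.345, 0.1106]
orientation: [-0.001, 0.63, 0.777, -0.001]
wrist_force: [-0.2, 0.6, 0.9]
finger_gap: 0.0855
grip_force: 0.0
```

```bash
python3 plan.py '[[603,345,110,12],[603,345,6,12]]'; python3 -c "
from h import *
r=cam('wrist','w1.png');np.savez('w1.npz',**r)"
```

```text
now [602.7 345.  110.6] psi 11.9 gap 85.5 gf 0.0 W [-0.2  0.6  0.9] t 1.3 j [0.4  0.6  0.19 1.17 0.   1.77]
(603, 345, 110, 12) xyz [-0.1  0.3  0.6] turn z -0.001
(603, 345, 6, 12) xyz [  0.   0. 104.] turn z -0.0
```

View pics/w1.png

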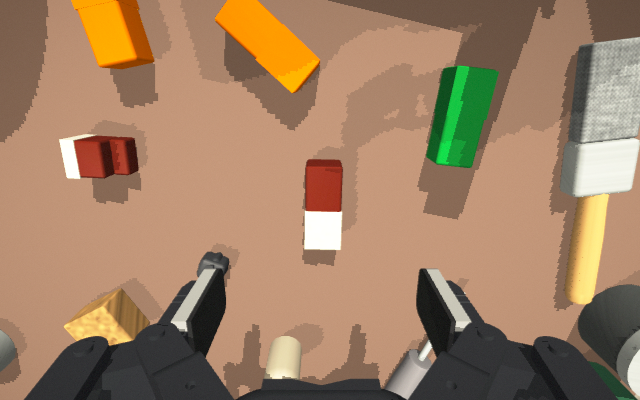

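The wrist view shows the full bar at (324,205), half in paper and lined up between the fingers. The stepped stub is at (97,157). I'll check the bar's centre from this view.

```bash
python3 - <<'E'
from h import *
r=dict(np.load('w1.npz'));P=xyz(r);Z=P[...,2]
m=(Z>.012)&(Z<.05);m[:130]=0;m[260:]=0;m[:,:280]=0;m[:,370:]=0
t=m&(Z>.022)
q=P[t][:,:2].astype(np.float32)*1000
print(cv2.minAreaRect(q),q.mean(0),np.percentile(Z[t],[5,50,95]),'table',np.median(Z[150:250,240:290]))
E
```

```text
((604.9341430664062, 344.1785583496094), (26.08768653869629, 64.13990020751953), 11.194561004638672) [604.4085  345.82278] [0.02476591 0.02609271 0.02719668] table -2.7805247937884303e-05
```

Request:
apply_moves --rows '[{"xyz": [0, 2, 30], "turn": [0, 0, 0.01], "grip": 1}, {"xyz": [0, 2, 60], "turn": [0, 0, 0.01], "grip": 0.8}, {"xyz": [0, 2, 80], "turn": [0, 0, 0.01], "grip": 0.6}, {"xyz": [0, 2, 95], "turn": [0, 0, 0.01], "grip": 0.6}, {"xyz": [0, 2, 104], "turn": [0, 0, 0.01], "grip": 0.6}, {"xyz": [0, 2, 104], "turn": [0, 0, 0.01], "grip": 0.6}, {"xyz": [0, 2, 104], "turn": [0, 0, 0.01], "grip": 0.2}, {"xyz": [0, 2, 104], "turn": [0, 0, 0.01], "grip": 0.1}, {"xyz": [0, 2, 104], "turn": [0, 0, 0.01], "grip": 0.1}, {"xyz": [0, 2, 104], "turn": [0, 0, 0.01], "grip": 0.1}, {"xyz": [0, 2, 104], "turn": [0, 0, 0.01], "grip": 0.1}, {"xyz": [0, 2, 104], "turn": [0, 0, 0.01], "grip": 0.1}]' --force 50

```text
clock: 2.32
tcp_pos: [0.6065, 0.3465, 0.0095]
orientation: [0.001, 0.633, 0.774, 0.002]
wrist_force: [-0.6, 1.2, 6.2]
finger_gap: 0.0249
grip_force: 50.8
```

```bash
python3 plan.py '[[604.5,345,160,12],[461,-293,160,93.5],[461,-293,40,93.5],[461,-293,18,93.5]]'
```

```text
now [606.5 346.5   9.5] psi 11.4 gap 24.9 gf 50.8 W [-0.6  1.2  6.2] t 2.3 j [0.4  0.68 0.07 0.96 0.   1.78]
(604.5, 345, 160, 12) xyz [  -1.    -2.3 -150.5] turn z -0.01
(461, -293, 160, 93.5) xyz [-594.2 -273.    -0. ] turn z -1.422
(461, -293, 40, 93.5) xyz [ -0.   0. 120.] turn z -0.0
(461, -293, 18, 93.5) xyz [-0.  0. 22.] turn z -0.0
```

Request:
apply_moves --rows '[{"xyz": [-1, -2, -20], "turn": [0, 0, 0], "grip": 0.1}, {"xyz": [-1, -2, -60], "turn": [0, 0, 0], "grip": 0.1}, {"xyz": [-1, -2, -100], "turn": [0, 0, 0], "grip": 0.1}, {"xyz": [-1, -2, -140], "turn": [0, 0, 0], "grip": 0.1}, {"xyz": [-1, -2, -153], "turn": [0, 0, 0], "grip": 0.1}, {"xyz": [-1, -2, -153], "turn": [0, 0, 0], "grip": 0.1}]'

```text
clock: 2.82
tcp_pos: [0.6064, 0.3454, 0.1667]
orientation: [0.002, 0.633, 0.774, 0.005]
wrist_force: [0.5, -0.2, -0.5]
finger_gap: 0.0246
grip_force: 50.1
```

Request:
apply_moves --rows '[{"xyz": [-37, -17, 0], "turn": [0, 0, -0.08], "grip": 0.1}, {"xyz": [-74, -34, 0], "turn": [0, 0, -0.16], "grip": 0.1}, {"xyz": [-110, -50, 0], "turn": [0, 0, -0.25], "grip": 0.1}, {"xyz": [-147, -67, 0], "turn": [0, 0, -0.33], "grip": 0.1}, {"xyz": [-184, -84, 0], "turn": [0, 0, -0.42], "grip": 0.1}, {"xyz": [-220, -101, 0], "turn": [0, 0, -0.5], "grip": 0.1}, {"xyz": [-257, -118, 0], "turn": [0, 0, -0.6], "grip": 0.1}, {"xyz": [-294, -135, 0], "turn": [0, 0, -0.7], "grip": 0.1}, {"xyz": [-330, -152, 0], "turn": [0, 0, -0.8], "grip": 0.1}, {"xyz": [-367, -168, 0], "turn": [0, 0, -0.9], "grip": 0.1}, {"xyz": [-380, -174, 0], "turn": [0, 0, -1.0], "grip": 0.1}, {"xyz": [-380, -174, 0], "turn": [0, 0, -1.0], "grip": 0.1}]'

```text
clock: 3.82
tcp_pos: [0.5064, -0.0658, 0.1589]
orientation: [-0.001, 0.186, 0.983, -0.0]
wrist_force: [-0.1, 0.5, -1.6]
finger_gap: 0.025
grip_force: 50.1
```

```bash
python3 plan.py '[[461,-293,160,93.5],[461,-293,40,93.5],[461,-293,18,93.5]]'
```

```text
now [506.4 -65.8 158.9] psi 68.6 gap 25.0 gf 50.1 W [-0.1  0.5 -1.6] t 3.8 j [-0.29  0.23 -0.25  1.1  -0.    0.09]
(461, -293, 160, 93.5) xyz [ -40.7 -228.1   -1.1] turn z -0.435
(461, -293, 40, 93.5) xyz [ -0.   0. 120.] turn z -0.0
(461, -293, 18, 93.5) xyz [-0.  0. 22.] turn z -0.0
```

Request:
apply_moves --rows '[{"xyz": [-7, -38, 0], "turn": [0, 0, -0.08], "grip": 0.1}, {"xyz": [-14, -76, 0], "turn": [0, 0, -0.16], "grip": 0.1}, {"xyz": [-20, -114, 0], "turn": [0, 0, -0.24], "grip": 0.1}, {"xyz": [-27, -152, 0], "turn": [0, 0, -0.32], "grip": 0.1}, {"xyz": [-34, -190, 0], "turn": [0, 0, -0.4], "grip": 0.1}, {"xyz": [-41, -228, 0], "turn": [0, 0, -0.435], "grip": 0.1}, {"xyz": [-41, -228, 20], "turn": [0, 0, -0.435], "grip": 0.1}, {"xyz": [-41, -228, 50], "turn": [0, 0, -0.435], "grip": 0.1}, {"xyz": [-41, -228, 80], "turn": [0, 0, -0.435], "grip": 0.1}, {"xyz": [-41, -228, 100], "turn": [0, 0, -0.435], "grip": 0.1}, {"xyz": [-41, -228, 100], "turn": [0, 0, -0.435], "grip": 0.1}, {"xyz": [-41, -228, 100], "turn": [0, 0, -0.435], "grip": 0.1}]'

```text
clock: 4.82
tcp_pos: [0.4624, -0.2881, 0.0586]
orientation: [-0.002, -0.031, 1.0, 0.002]
wrist_force: [0.3, 0.2, -0.6]
finger_gap: 0.0247
grip_force: 50.1
```

```bash
python3 plan.py '[[461,-293,19,93.5]]'; python3 -c "
from h import *
r=cam('wrist','w2.png');np.savez('w2.npz',**r)"
```

```text
now [ 462.4 -288.1   58.6] psi 93.6 gap 24.7 gf 50.1 W [ 0.3  0.2 -0.6] t 4.8 j [-0.7   0.37 -0.31  0.89  0.   -0.77]
(461, -293, 19, 93.5) xyz [ 1.7 -4.8 39.6] turn z 0.002
```

View pics/w2.png

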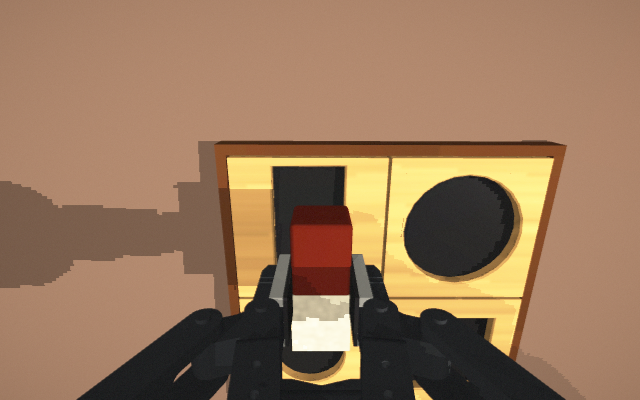

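The bar is held between the pads. The oblong well shows behind it at (273–346,167) and the large round well at (459,228). Now measuring the bar against the well.

```bash
python3 - <<'E'
from h import *
np.set_printoptions(precision=1,suppress=True)
r=dict(np.load('w2.npz'));P=xyz(r);Z=P[...,2];c=r['color']
print('bar top z',np.median(Z[290:340,300:345]))
t=(Z>.07)&(Z<.085);t[:,:293]=0;t[:,352:]=0;t[:200]=0;t[352:]=0
q=P[t][:,:2].astype(np.float32)*1000;print('bar',cv2.minAreaRect(q),q.mean(0))
g=cv2.cvtColor(c,cv2.COLOR_BGR2GRAY)
print('oblong far corners',*[world(r,u,v,.016)[:2]*1000 for u,v in ((273,167),(346,167))])
w=np.zeros_like(g);w[165:290,400:525]=(g<70)[165:290,400:525]
cs=max(cv2.findContours(w,0,2)[0],key=cv2.contourArea)
q=np.array([world(r,u,v,.016)[:2] for u,v in cs[:,0]],np.float32)*1000
print('round',cv2.minEnclosingCircle(q),cv2.fitEllipse(q))
E
```

```text
bar top z 0.07550588991714861
bar ((464.2226257324219, -288.8881530761719), (64.81914520263672, 26.010066986083984), 3.4799907207489014) [ 461.1 -288.8]
oblong far corners [ 424.  -318.2] [ 421.5 -277.4]
round ((453.97662353515625, -207.79029846191406), 33.32478332519531) ((454.7314453125, -206.9440460205078), (62.88130569458008, 66.08992767333984), 52.197906494140625)
```

Request:
apply_moves --rows '[{"xyz": [2, -5, 0], "turn": [0, 0, 0], "grip": 0.1}, {"xyz": [2, -5, 10], "turn": [0, 0, 0], "grip": 0.1}, {"xyz": [2, -5, 20], "turn": [0, 0, 0], "grip": 0.1}, {"xyz": [2, -5, 25], "turn": [0, 0, 0], "grip": 0.1}, {"xyz": [2, -5, 25], "turn": [0, 0, 0], "grip": 0.1}, {"xyz": [2, -5, 25], "turn": [0, 0, 0], "grip": 0.1}]'

```text
clock: 5.37
tcp_pos: [0.4613, -0.2946, 0.0347]
orientation: [-0.0, -0.032, 1.0, 0.001]
wrist_force: [0.0, -0.4, -0.4]
finger_gap: 0.0248
grip_force: 50.1
```

```bash
python3 plan.py '[[460.5,-293.5,18.5,93.5]]'
```

```text
now [ 461.3 -294.6   34.7] psi 93.6 gap 24.8 gf 50.1 W [ 0.  -0.4 -0.4] t 5.4 j [-0.72  0.4  -0.34  0.83  0.   -0.78]
(460.5, -293.5, 18.5, 93.5) xyz [ 0.8  1.1 16.2] turn z 0.002
```

Request:
apply_moves --rows '[{"xyz": [1, 1, 6], "turn": [0, 0, 0], "grip": 0.1}, {"xyz": [1, 1, 12], "turn": [0, 0, 0], "grip": 0.1}, {"xyz": [1, 1, 16], "turn": [0, 0, 0], "grip": 0.1}, {"xyz": [1, 1, 16], "turn": [0, 0, 0], "grip": 0.1}, {"xyz": [1, 1, 16], "turn": [0, 0, 0], "grip": 0.1}, {"xyz": [1, 1, 16], "turn": [0, 0, 0], "grip": 0.1}]'

```text
clock: 5.87
tcp_pos: [0.4608, -0.2941, 0.0193]
orientation: [0.0, -0.032, 1.0, 0.0]
wrist_force: [-1.0, -0.3, -0.5]
finger_gap: 0.0247
grip_force: 50.1
```

Request:
apply_moves --rows '[{"xyz": [0, 0, 0], "turn": [0, 0, 0], "grip": 0.4}, {"xyz": [0, 0, 0], "turn": [0, 0, 0], "grip": 0.5}, {"xyz": [0, 0, 0], "turn": [0, 0, 0], "grip": 0.5}, {"xyz": [0, 0, -10], "turn": [0, 0, 0], "grip": 0.5}, {"xyz": [0, 0, -40], "turn": [0, 0, 0], "grip": 0.6}, {"xyz": [0, 0, -80], "turn": [0, 0, 0], "grip": 0.8}, {"xyz": [0, 0, -120], "turn": [0, 0, 0], "grip": 1}, {"xyz": [0, 0, -140], "turn": [0, 0, 0], "grip": 1}, {"xyz": [0, 0, -140], "turn": [0, 0, 0], "grip": 1}, {"xyz": [0, 0, -140], "turn": [0, 0, 0], "grip": 1}]'

```text
clock: 6.7
tcp_pos: [0.4617, -0.2949, 0.1617]
orientation: [0.002, -0.032, 0.999, -0.002]
wrist_force: [-0.3, -0.3, -0.6]
finger_gap: 0.0853
grip_force: 0.0
```

```bash
python3 plan.py '[[446,200,160,43.5],[446,200,50,43.5]]'; python3 - <<'E'
from h import *
r=cam('wrist','w3.png');P=xyz(r);np.savez('w3.npz',**r)
r=cam('top');P=xyz(r);Z=P[...,2];t=(Z>.026)&(Z<.06);t[:, :430]=0;t[:215]=0;t[260:]=0;t[:,470:]=0
q=P[t][:,:2].astype(np.float32)*1000;print(len(q))
if len(q): print(cv2.minAreaRect(q),np.percentile(Z[t],[5,50,95]))
E
```

```text
now [ 461.7 -294.9  161.7] psi 93.6 gap 85.3 gf 0.0 W [-0.3 -0.3 -0.6] t 6.7 j [-0.72  0.29 -0.16  1.12  0.   -0.78]
(446, 200, 160, 43.5) xyz [-15.6 494.9   1.7] turn z 0.875
(446, 200, 50, 43.5) xyz [  0.   0. 110.] turn z -0.0
154
((461.85687255859375, -293.224609375), (63.409645080566406, 27.862102508544922), 3.9577646255493164) [0.02815519 0.03278164 0.03571667]
```

View pics/w3.png

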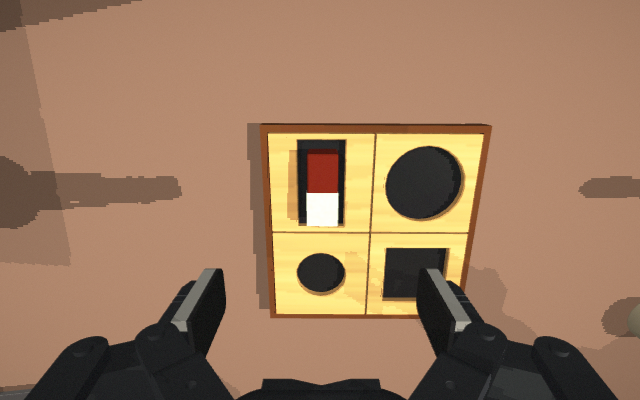

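The bar is in its well at (322,187). The other wells are large round (424,183), square (415,273) and small round (321,273). I'll get the tray grid from this view while planning the cork.

```bash
python3 - <<'E'
from h import *
np.set_printoptions(precision=1,suppress=True)
r=dict(np.load('w3.npz'));P=xyz(r);Z=P[...,2];c=r['color']
for n,u,v in (('junction',371,233),('TL',268,133),('TR',488,133),('BL',275,315),('topmid',376,134),('botmid',366,315),('leftmid',272,232)): print(n,world(r,u,v,.016)*1000)
t=(Z>.028)&(Z<.04);t[:,:290]=0;t[:,350:]=0;t[:138]=0;t[232:]=0
q=P[t][:,:2].astype(np.float32)*1000;print('bar',cv2.minAreaRect(q),np.median(Z[t]))
E
```

```text
junction [ 506.4 -246.6   16. ]
TL [ 420.1 -343.6   16. ]
TR [ 408.3 -158.7   16. ]
BL [ 604.3 -334.3   16. ]
topmid [ 415.1 -252.7   16. ]
botmid [ 598.2 -241.3   16. ]
leftmid [ 511.4 -338.8   16. ]
bar ((462.5132141113281, -295.6940612792969), (63.7059326171875, 26.229942321777344), 4.36198091506958) 0.03421226849393921
```

Request:
apply_moves --rows '[{"xyz": [-1, 40, 0], "turn": [0, 0, 0.08], "grip": 1}, {"xyz": [-3, 80, 0], "turn": [0, 0, 0.16], "grip": 1}, {"xyz": [-4, 120, 0], "turn": [0, 0, 0.24], "grip": 1}, {"xyz": [-5, 160, 0], "turn": [0, 0, 0.32], "grip": 1}, {"xyz": [-6, 200, 0], "turn": [0, 0, 0.4], "grip": 1}, {"xyz": [-8, 240, 0], "turn": [0, 0, 0.48], "grip": 1}, {"xyz": [-9, 280, 0], "turn": [0, 0, 0.56], "grip": 1}, {"xyz": [-10, 320, 0], "turn": [0, 0, 0.64], "grip": 1}, {"xyz": [-12, 360, 0], "turn": [0, 0, 0.72], "grip": 1}, {"xyz": [-13, 400, 0], "turn": [0, 0, 0.8], "grip": 1}, {"xyz": [-15, 440, 0], "turn": [0, 0, 0.875], "grip": 1}, {"xyz": [-16, 470, 0], "turn": [0, 0, 0.875], "grip": 1}]'

```text
clock: 7.8
tcp_pos: [0.4452, 0.1785, 0.1576]
orientation: [-0.001, 0.396, 0.918, -0.001]
wrist_force: [0.6, -0.2, -0.7]
finger_gap: 0.0854
grip_force: 0.0
```

```bash
python3 plan.py '[[446,200,110,43.5],[446,200,6,43.5]]'
```

```text
now [445.2 178.5 157.6] psi 43.4 gap 85.4 gf 0.0 W [ 0.6 -0.2 -0.7] t 7.8 j [ 0.21  0.17 -0.33  1.08  0.    1.03]
(446, 200, 110, 43.5) xyz [15.1 15.4 47.6] turn z -0.002
(446, 200, 6, 43.5) xyz [  0.   0. 104.] turn z -0.0
```

Request:
apply_moves --rows '[{"xyz": [15, 15, 40], "turn": [0, 0, 0], "grip": 1}, {"xyz": [15, 15, 80], "turn": [0, 0, 0], "grip": 1}, {"xyz": [15, 15, 110], "turn": [0, 0, 0], "grip": 1}, {"xyz": [15, 15, 135], "turn": [0, 0, 0], "grip": 0.9}, {"xyz": [15, 15, 150], "turn": [0, 0, 0], "grip": 0.8}, {"xyz": [15, 15, 150], "turn": [0, 0, 0], "grip": 0.8}, {"xyz": [15, 15, 150], "turn": [0, 0, 0], "grip": 0.4}, {"xyz": [15, 15, 150], "turn": [0, 0, 0], "grip": 0.3}, {"xyz": [15, 15, 150], "turn": [0, 0, 0], "grip": 0.3}, {"xyz": [15, 15, 150], "turn": [0, 0, 0], "grip": 0.3}, {"xyz": [15, 15, 150], "turn": [0, 0, 0], "grip": 0.3}, {"xyz": [15, 15, 150], "turn": [0, 0, 0], "grip": 0.3}]'

```text
clock: 8.8
tcp_pos: [0.4483, 0.1973, 0.0101]
orientation: [0.001, 0.395, 0.919, 0.001]
wrist_force: [0.2, 0.7, 2.8]
finger_gap: 0.0411
grip_force: 50.1
```

```bash
python3 plan.py '[[446,200,160,43.5],[548.5,-197,160,93.5]]'
```

```text
now [448.3 197.3  10.1] psi 43.5 gap 41.1 gf 50.1 W [0.2 0.7 2.8] t 8.8 j [ 0.25  0.34 -0.52  0.72  0.    1.06]
(446, 200, 160, 43.5) xyz [   3.5    0.2 -149.9] turn z -0.0
(548.5, -197, 160, 93.5) xyz [-358.5 -198.9   -0. ] turn z -0.873
```

Request:
apply_moves --rows '[{"xyz": [0, 0, -30], "turn": [0, 0, 0], "grip": 0.3}, {"xyz": [0, 0, -70], "turn": [0, 0, 0], "grip": 0.3}, {"xyz": [0, 0, -110], "turn": [0, 0, 0], "grip": 0.3}, {"xyz": [0, 0, -150], "turn": [0, 0, 0], "grip": 0.3}, {"xyz": [0, 0, -160], "turn": [0, 0, 0], "grip": 0.3}, {"xyz": [0, 0, -160], "turn": [0, 0, 0], "grip": 0.3}]'

```text
clock: 9.3
tcp_pos: [0.4504, 0.1979, 0.1736]
orientation: [0.003, 0.395, 0.919, 0.003]
wrist_force: [0.4, -0.4, -0.2]
finger_gap: 0.0411
grip_force: 50.1
```

Request:
apply_moves --rows '[{"xyz": [-30, -17, 0], "turn": [0, 0, -0.08], "grip": 0.3}, {"xyz": [-63, -35, 0], "turn": [0, 0, -0.16], "grip": 0.3}, {"xyz": [-96, -53, 0], "turn": [0, 0, -0.24], "grip": 0.3}, {"xyz": [-130, -72, 0], "turn": [0, 0, -0.32], "grip": 0.3}, {"xyz": [-163, -90, 0], "turn": [0, 0, -0.4], "grip": 0.3}, {"xyz": [-196, -109, 0], "turn": [0, 0, -0.48], "grip": 0.3}, {"xyz": [-230, -127, 0], "turn": [0, 0, -0.56], "grip": 0.3}, {"xyz": [-263, -146, 0], "turn": [0, 0, -0.64], "grip": 0.3}, {"xyz": [-296, -164, 0], "turn": [0, 0, -0.72], "grip": 0.3}, {"xyz": [-330, -183, 0], "turn": [0, 0, -0.8], "grip": 0.3}, {"xyz": [-355, -199, 0], "turn": [0, 0, -0.873], "grip": 0.3}, {"xyz": [-355, -199, 0], "turn": [0, 0, -0.873], "grip": 0.3}]'

```text
clock: 10.3
tcp_pos: [0.5479, -0.2028, 0.1668]
orientation: [-0.001, -0.029, 1.0, -0.001]
wrist_force: [0.8, 0.6, -0.4]
finger_gap: 0.041
grip_force: 50.2
```

Request:
apply_moves --rows '[{"xyz": [0, 0, 0], "turn": [0, 0, 0], "grip": 0.3}, {"xyz": [0, 0, 30], "turn": [0, 0, 0], "grip": 0.3}, {"xyz": [0, 0, 60], "turn": [0, 0, 0], "grip": 0.3}, {"xyz": [0, 0, 90], "turn": [0, 0, 0], "grip": 0.3}, {"xyz": [0, 0, 110], "turn": [0, 0, 0], "grip": 0.3}, {"xyz": [0, 0, 110], "turn": [0, 0, 0], "grip": 0.3}, {"xyz": [0, 0, 110], "turn": [0, 0, 0], "grip": 0.3}, {"xyz": [0, 0, 110], "turn": [0, 0, 0], "grip": 0.3}]'

```text
clock: 10.97
tcp_pos: [0.5479, -0.1967, 0.0602]
orientation: [0.0, -0.031, 1.0, -0.0]
wrist_force: [-0.3, 0.4, -0.4]
finger_gap: 0.0409
grip_force: 50.1
```

```bash
python3 plan.py '[[548.5,-197,19,93.5]]'; python3 - <<'E'
from h import *
np.set_printoptions(precision=1,suppress=True)
r=cam('wrist','w4.png');np.savez('w4.npz',**r)
E
```

```text
now [ 547.9 -196.7   60.2] psi 93.6 gap 40.9 gf 50.1 W [-0.3  0.4 -0.4] t 11.0 j [-0.48  0.43 -0.22  0.92  0.   -0.54]
(548.5, -197, 19, 93.5) xyz [-0.6 -0.4 41.2] turn z 0.001
```

View pics/w4.png

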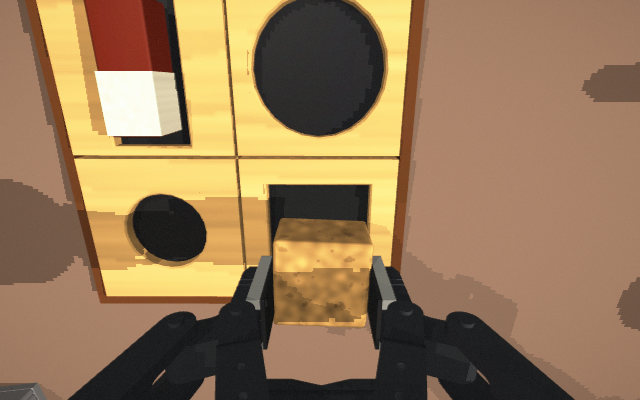

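The cork is held squarely over the square well, whose far edge runs (270–368,185). Measuring the offset and the large round well at (320,65).

```bash
cat > well.py <<'E'
from h import *
np.set_printoptions(precision=1,suppress=True)
E
python3 - <<'E'
from well import *
r=dict(np.load('w4.npz'));P=xyz(r);Z=P[...,2]
print('edge',*[world(r,u,v,.016)[:2]*1000 for u,v in ((270,185),(368,184))],'junction',world(r,237,157,.016)*1000)
zt=np.median(Z[280:315,290:350]);t=abs(Z-zt)<.004;t[:,:270]=0;t[:,374:]=0;t[:225]=0;t[327:]=0
q=P[t][:,:2].astype(np.float32)*1000;print('block top',zt,cv2.minAreaRect(q))
g=cv2.cvtColor(r['color'],cv2.COLOR_BGR2GRAY);w=np.zeros_like(g);w[0:140,250:390]=(g<70)[0:140,250:390]
cs=max(cv2.findContours(w,0,2)[0],key=cv2.contourArea)[:,0]
print('round',cv2.minEnclosingCircle(np.array([world(r,u,v,.016)[:2]*1000 for u,v in cs if v>2],np.float32)))
E
```

```text
edge [ 520.7 -228.6] [ 516.6 -172.4] junction [ 505.5 -247.3   16. ]
block top 0.07814979046877846 ((545.8031005859375, -197.79774475097656), (42.689388275146484, 44.185359954833984), 0.9614583253860474)
round ((457.17120361328125, -204.44476318359375), 33.51439666748047)
```

Request:
apply_moves --rows '[{"xyz": [-2.5, -1, 10], "turn": [0, 0, 0], "grip": 0.3}, {"xyz": [-2.5, -1, 20], "turn": [0, 0, 0], "grip": 0.3}, {"xyz": [-2.5, -1, 30], "turn": [0, 0, 0], "grip": 0.3}, {"xyz": [-2.5, -1, 36], "turn": [0, 0, 0], "grip": 0.3}, {"xyz": [-2.5, -1, 40], "turn": [0, 0, 0], "grip": 0.3}, {"xyz": [-2.5, -1, 40], "turn": [0, 0, 0], "grip": 0.3}, {"xyz": [-2.5, -1, 40], "turn": [0, 0, 0], "grip": 0.3}, {"xyz": [-2.5, -1, 40], "turn": [0, 0, 0], "grip": 0.3}]'

```text
clock: 11.68
tcp_pos: [0.55, -0.1982, 0.019]
orientation: [-0.0, -0.03, 1.0, 0.0]
wrist_force: [0.4, 0.2, -0.5]
finger_gap: 0.041
grip_force: 50.2
```

Request:
apply_moves --rows '[{"xyz": [0, 0, 0], "turn": [0, 0, 0], "grip": 0.6}, {"xyz": [0, 0, 0], "turn": [0, 0, 0], "grip": 0.65}, {"xyz": [0, 0, 0], "turn": [0, 0, 0], "grip": 0.65}, {"xyz": [0, 0, -10], "turn": [0, 0, 0], "grip": 0.65}, {"xyz": [0, 0, -40], "turn": [0, 0, 0], "grip": 0.8}, {"xyz": [0, 0, -80], "turn": [0, 0, 0], "grip": 1}, {"xyz": [0, 0, -120], "turn": [0, 0, 0], "grip": 1}, {"xyz": [0, 0, -140], "turn": [0, 0, 0], "grip": 1}, {"xyz": [0, 0, -140], "turn": [0, 0, 0], "grip": 1}, {"xyz": [0, 0, -140], "turn": [0, 0, 0], "grip": 1}]'

```text
clock: 12.52
tcp_pos: [0.5513, -0.1988, 0.1617]
orientation: [0.002, -0.031, 1.0, -0.001]
wrist_force: [-0.4, -0.5, -0.8]
finger_gap: 0.0852
grip_force: 0.0
```

```bash
python3 plan.py '[[588.5,69,155,93.5],[588.5,69,9,93.5]]'; python3 - <<'E'
from well import *
r=cam('wrist');P=xyz(r);Z=P[...,2];t=(Z>.030)&(Z<.05)&(r['color'].max(-1)>90)
t[260:]=0
n,l,s,c=cv2.connectedComponentsWithStats(t.astype(np.uint8))
for i in range(1,n):
    if s[i,4]>200: q=P[l==i][:,:2].astype(np.float32)*1000;print(c[i],cv2.minAreaRect(q),np.median(Z[l==i]))
E
```

```text
now [ 551.3 -198.8  161.7] psi 93.5 gap 85.2 gf 0.0 W [-0.4 -0.5 -0.8] t 12.5 j [-0.48  0.36 -0.06  1.15  0.   -0.54]
(588.5, 69, 155, 93.5) xyz [-53.6 265.    6.7] turn z 0.0
(588.5, 69, 9, 93.5) xyz [ -0.   0. 146.] turn z -0.0
[201.3  67.7] ((463.234619140625, -295.3456115722656), (63.08151626586914, 27.552167892456055), 3.0514492988586426) 0.0340895830312927
[321.9 185.6] ((548.369140625, -199.2325439453125), (41.77802276611328, 42.2371940612793), 89.70575714111328) 0.03601774828783588
```

Request:
apply_moves --rows '[{"xyz": [-8, 38, 0], "turn": [0, 0, 0], "grip": 1}, {"xyz": [-16, 76, 0], "turn": [0, 0, 0], "grip": 1}, {"xyz": [-24, 114, 0], "turn": [0, 0, 0], "grip": 1}, {"xyz": [-31, 152, 0], "turn": [0, 0, 0], "grip": 1}, {"xyz": [-39, 190, 0], "turn": [0, 0, 0], "grip": 1}, {"xyz": [-46, 228, 0], "turn": [0, 0, 0], "grip": 1}, {"xyz": [-52, 255, 20], "turn": [0, 0, 0], "grip": 1}, {"xyz": [-54, 265, 50], "turn": [0, 0, 0], "grip": 1}, {"xyz": [-54, 265, 50], "turn": [0, 0, 0], "grip": 1}, {"xyz": [-54, 265, 50], "turn": [0, 0, 0], "grip": 1}]'

```text
clock: 13.4
tcp_pos: [0.5847, 0.0703, 0.106]
orientation: [-0.004, -0.031, 0.999, 0.0]
wrist_force: [0.8, -0.2, 0.5]
finger_gap: 0.0854
grip_force: 0.0
```

```bash
python3 - <<'E'
from well import *
r=cam('wrist','w5.png');P=xyz(r);Z=P[...,2];t=(Z>.02)&(Z<.034)
n,l,s,c=cv2.connectedComponentsWithStats(t.astype(np.uint8))
for i in range(1,n):
    if s[i,4]>200: q=P[l==i][:,:2].astype(np.float32)*1000;print(c[i],s[i,4],cv2.minAreaRect(q),np.median(Z[l==i]))
E
python3 plan.py '[[588.5,69,9,93.5]]'
```

```text
[309.7  12.6] 1857 ((462.1666564941406, 54.95789337158203), (16.235782623291016, 47.62703323364258), 3.5570883750915527) 0.025829410381795315
[317.9 217.2] 3885 ((590.9071044921875, 67.70684814453125), (50.881107330322266, 51.17536544799805), 64.49568176269531) 0.026101359932179463
[478.2 233.8] 470 ((596.6181030273438, 185.77508544921875), (14.586766242980957, 29.64554214477539), 51.583709716796875) 0.027283125719239618
[417.6 354.6] 679 ((709.207275390625, 158.4474334716797), (28.248924255371094, 20.878089904785156), 82.8105697631836) 0.024375738343818953
[292.1 372.5] 734 ((733.0658569335938, 55.428260803222656), (47.273582458496094, 17.593008041381836), 79.90863037109375) 0.02697682357665654
now [586.2  69.5 107.8] psi 93.5 gap 85.4 gf 0.0 W [ 0.9 -1.4  0.7] t 13.4 j [-0.02  0.41 -0.13  1.04 -0.   -0.08]
(588.5, 69, 9, 93.5) xyz [-2.2 -0.6 98.8] turn z 0.0
```

View pics/w5.png

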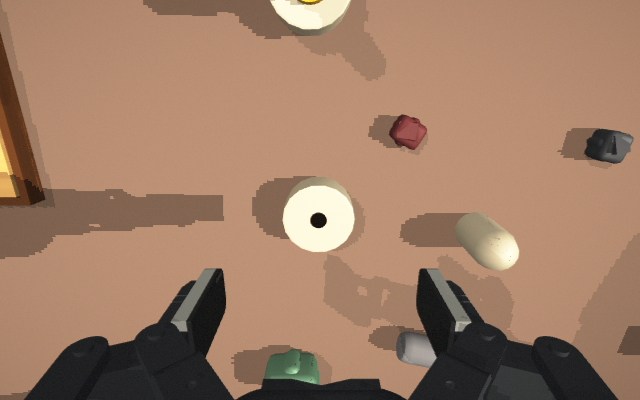

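The plain wheel with its dark hole is at (318,219), centred between the fingers. The handled wheel is at (310,10), well clear. Going down on the plain wheel.

Request:
apply_moves --rows '[{"xyz": [-4, -2, 30], "turn": [0, 0, 0], "grip": 1}, {"xyz": [-4, -2, 60], "turn": [0, 0, 0], "grip": 1}, {"xyz": [-4, -2, 85], "turn": [0, 0, 0], "grip": 1}, {"xyz": [-4, -2, 98], "turn": [0, 0, 0], "grip": 1}, {"xyz": [-4, -2, 98], "turn": [0, 0, 0], "grip": 1}, {"xyz": [-4, -2, 98], "turn": [0, 0, 0], "grip": 0.6}, {"xyz": [-4, -2, 98], "turn": [0, 0, 0], "grip": 0.4}, {"xyz": [-4, -2, 98], "turn": [0, 0, 0], "grip": 0.4}, {"xyz": [-4, -2, 98], "turn": [0, 0, 0], "grip": 0.4}, {"xyz": [-4, -2, 98], "turn": [0, 0, 0], "grip": 0.4}, {"xyz": [-4, -2, 98], "turn": [0, 0, 0], "grip": 0.4}]' --force 40

```text
clock: 14.37
tcp_pos: [0.5938, 0.0674, 0.0138]
orientation: [0.002, -0.03, 1.0, -0.0]
wrist_force: [-0.6, -1.6, 6.4]
finger_gap: 0.0498
grip_force: 41.2
```

```bash
python3 plan.py '[[590,68,160,93.5],[457,-203,160,93.5]]'
```

```text
now [593.8  67.4  13.8] psi 93.5 gap 49.8 gf 41.2 W [-0.6 -1.6  6.4] t 14.4 j [-0.02  0.5  -0.23  0.83 -0.   -0.08]
(590, 68, 160, 93.5) xyz [   3.7    0.8 -146.2] turn z -0.0
(457, -203, 160, 93.5) xyz [ 149.3 -262.4   -0. ] turn z -0.0
```

Request:
apply_moves --rows '[{"xyz": [3, 0, -30], "turn": [0, 0, 0], "grip": 0.4}, {"xyz": [3, 0, -70], "turn": [0, 0, 0], "grip": 0.4}, {"xyz": [3, 0, -110], "turn": [0, 0, 0], "grip": 0.4}, {"xyz": [3, 0, -145], "turn": [0, 0, 0], "grip": 0.4}, {"xyz": [3, 0, -145], "turn": [0, 0, 0], "grip": 0.4}, {"xyz": [3, 0, -145], "turn": [0, 0, 0], "grip": 0.4}]'

```text
clock: 14.87
tcp_pos: [0.5913, 0.0677, 0.1604]
orientation: [0.004, -0.031, 1.0, -0.0]
wrist_force: [-0.6, 0.0, -1.1]
finger_gap: 0.0501
grip_force: 41.9
```

Request:
apply_moves --rows '[{"xyz": [18, -31, 0], "turn": [0, 0, 0], "grip": 0.4}, {"xyz": [36, -63, 0], "turn": [0, 0, 0], "grip": 0.4}, {"xyz": [54, -95, 0], "turn": [0, 0, 0], "grip": 0.4}, {"xyz": [72, -127, 0], "turn": [0, 0, 0], "grip": 0.4}, {"xyz": [90, -159, 0], "turn": [0, 0, 0], "grip": 0.4}, {"xyz": [108, -191, 0], "turn": [0, 0, 0], "grip": 0.4}, {"xyz": [126, -222, 0], "turn": [0, 0, 0], "grip": 0.4}, {"xyz": [143, -252, 0], "turn": [0, 0, 0], "grip": 0.4}, {"xyz": [149, -262, 20], "turn": [0, 0, 0], "grip": 0.4}, {"xyz": [149, -262, 50], "turn": [0, 0, 0], "grip": 0.4}, {"xyz": [149, -262, 70], "turn": [0, 0, 0], "grip": 0.4}, {"xyz": [149, -262, 80], "turn": [0, 0, 0], "grip": 0.4}]'

```text
clock: 15.87
tcp_pos: [0.4534, -0.2018, 0.0727]
orientation: [-0.002, -0.03, 1.0, 0.002]
wrist_force: [-0.1, 0.9, -0.3]
finger_gap: 0.05
grip_force: 41.9
```

Request:
apply_moves --rows '[{"xyz": [0, 0, 0], "turn": [0, 0, 0], "grip": 0.4}, {"xyz": [0, 0, 0], "turn": [0, 0, 0], "grip": 0.4}, {"xyz": [0, 0, 0], "turn": [0, 0, 0], "grip": 0.4}]'

```text
clock: 16.12
tcp_pos: [0.457, -0.2031, 0.0772]
orientation: [0.001, -0.031, 1.0, -0.0]
wrist_force: [0.8, -0.1, 0.1]
finger_gap: 0.0501
grip_force: 41.9
```

```bash
python3 - <<'E'
from well import *
r=cam('wrist','w6.png');np.savez('w6.npz',**r)
E
python3 plan.py '[[457,-203.5,22,93.5]]'
```

```text
now [ 457.3 -203.2   77.5] psi 93.5 gap 49.8 gf 41.9 W [-0.4  0.1 -0.7] t 16.2 j [-0.58  0.27 -0.41  0.89  0.   -0.64]
(457, -203.5, 22, 93.5) xyz [ 0.3 -0.2 55.5] turn z 0.001
```

View pics/w6.png

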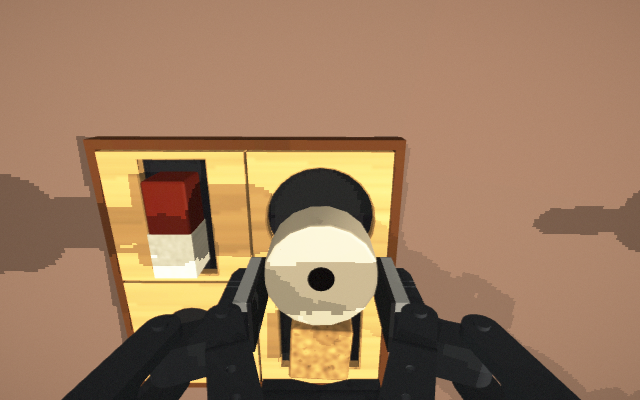

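The wheel is held level, with its hole at (321,279) and the large round well behind it at (320,205). Measuring the wheel's centre and underside.

```bash
python3 - <<'E'
from well import *
r=dict(np.load('w6.npz'));P=xyz(r);Z=P[...,2]
zt=np.median(Z[245:262,300:340]);print('top',zt,np.median(Z[295:315,300:340]),'hole at',world(r,321,279,zt)*1000)
t=abs(Z-zt)<.004;t[:,:262]=0;t[:,380:]=0;t[:200]=0;t[330:]=0
print(cv2.minEnclosingCircle(P[t][:,:2].astype(np.float32)*1000))
print('well far rim',world(r,320,168,.016)*1000)
E
```

```text
top 0.089390207725987 0.08933327718199015 hole at [ 454.7 -204.1   89.4]
((456.16815185546875, -204.1485137939453), 27.945663452148438)
well far rim [ 422.  -206.7   16. ]
```

Request:
apply_moves --rows '[{"xyz": [-2, 0, 15], "turn": [0, 0, 0], "grip": 0.4}, {"xyz": [-2, 0, 30], "turn": [0, 0, 0], "grip": 0.4}, {"xyz": [-2, 0, 42], "turn": [0, 0, 0], "grip": 0.4}, {"xyz": [-2, 0, 50], "turn": [0, 0, 0], "grip": 0.4}, {"xyz": [-2, 0, 54], "turn": [0, 0, 0], "grip": 0.4}, {"xyz": [-2, 0, 54], "turn": [0, 0, 0], "grip": 0.4}, {"xyz": [-2, 0, 54], "turn": [0, 0, 0], "grip": 0.4}, {"xyz": [-2, 0, 54], "turn": [0, 0, 0], "grip": 0.4}]'

```text
clock: 16.83
tcp_pos: [0.4588, -0.2031, 0.0231]
orientation: [0.001, -0.031, 1.0, -0.0]
wrist_force: [-0.3, -0.2, -0.3]
finger_gap: 0.05
grip_force: 42.0
```

Request:
apply_moves --rows '[{"xyz": [0, 0, 0], "turn": [0, 0, 0], "grip": 0.7}, {"xyz": [0, 0, 0], "turn": [0, 0, 0], "grip": 0.75}, {"xyz": [0, 0, 0], "turn": [0, 0, 0], "grip": 0.75}, {"xyz": [0, 0, -10], "turn": [0, 0, 0], "grip": 0.75}, {"xyz": [0, 0, -40], "turn": [0, 0, 0], "grip": 0.8}, {"xyz": [0, 0, -80], "turn": [0, 0, 0], "grip": 1}, {"xyz": [0, 0, -120], "turn": [0, 0, 0], "grip": 1}, {"xyz": [0, 0, -140], "turn": [0, 0, 0], "grip": 1}, {"xyz": [0, 0, -140], "turn": [0, 0, 0], "grip": 1}, {"xyz": [0, 0, -140], "turn": [0, 0, 0], "grip": 1}]'

```text
clock: 17.67
tcp_pos: [0.4592, -0.2035, 0.1644]
orientation: [0.002, -0.031, 1.0, -0.001]
wrist_force: [-0.6, 0.3, 0.6]
finger_gap: 0.0859
grip_force: 0.0
```

```bash
python3 plan.py '[[598,191.5,160,93.5],[598,191.5,13,93.5]]'; python3 - <<'E'
from well import *
r=cam('wrist');P=xyz(r);Z=P[...,2];t=(Z>.030)&(Z<.05)&(r['color'].max(-1)>90)
t[330:]=0
n,l,s,c=cv2.connectedComponentsWithStats(t.astype(np.uint8))
for i in range(1,n):
    if s[i,4]>200: q=P[l==i][:,:2].astype(np.float32)*1000;print(c[i],cv2.minAreaRect(q),np.median(Z[l==i]))
E
```

```text
now [ 459.2 -203.5  164.4] psi 93.5 gap 85.9 gf 0.0 W [-0.6  0.3  0.6] t 17.7 j [-0.58  0.2  -0.27  1.1   0.   -0.64]
(598, 191.5, 160, 93.5) xyz [-162.7  385.7    4.4] turn z 0.0
(598, 191.5, 13, 93.5) xyz [ -0.   0. 147.] turn z -0.0
[214.  185.5] ((462.93585205078125, -295.17218017578125), (63.73085021972656, 27.2313289642334), 3.5992624759674072) 0.03419080147300027
[321.3 184.1] ((455.9935302734375, -204.30224609375), (50.983882904052734, 50.526058197021484), 58.26780700683594) 0.03402656482886987
[620.7 187.7] ((444.0678405761719, 50.9691276550293), (21.836837768554688, 24.816545486450195), 84.06388092041016) 0.03278228568435507
[320.8 279.5] ((548.0764770507812, -199.25572204589844), (42.323795318603516, 41.820343017578125), 0.011527708731591702) 0.03611929557413357
```

Request:
apply_moves --rows '[{"xyz": [-15, 36, 0], "turn": [0, 0, 0], "grip": 1}, {"xyz": [-30, 72, 0], "turn": [0, 0, 0], "grip": 1}, {"xyz": [-45, 108, 0], "turn": [0, 0, 0], "grip": 1}, {"xyz": [-60, 144, 0], "turn": [0, 0, 0], "grip": 1}, {"xyz": [-76, 180, 0], "turn": [0, 0, 0], "grip": 1}, {"xyz": [-91, 216, 0], "turn": [0, 0, 0], "grip": 1}, {"xyz": [-106, 252, 0], "turn": [0, 0, 0], "grip": 1}, {"xyz": [-121, 288, 0], "turn": [0, 0, 0], "grip": 1}, {"xyz": [-137, 324, 0], "turn": [0, 0, 0], "grip": 1}, {"xyz": [-152, 360, 0], "turn": [0, 0, 0], "grip": 1}, {"xyz": [-163, 386, 20], "turn": [0, 0, 0], "grip": 1}, {"xyz": [-163, 386, 40], "turn": [0, 0, 0], "grip": 1}]'

```text
clock: 18.72
tcp_pos: [0.5985, 0.1977, 0.1207]
orientation: [0.001, -0.033, 0.999, 0.001]
wrist_force: [-0.1, -0.4, -0.2]
finger_gap: 0.0854
grip_force: 0.0
```

Request:
apply_moves --rows '[{"xyz": [0, 0, 0], "turn": [0, 0, 0], "grip": 1}, {"xyz": [0, 0, 0], "turn": [0, 0, 0], "grip": 1}]'

```text
clock: 18.88
tcp_pos: [0.5947, 0.1922, 0.1193]
orientation: [-0.003, -0.031, 1.0, -0.001]
wrist_force: [0.4, -0.9, 0.1]
finger_gap: 0.0855
grip_force: 0.0
```

```bash
python3 plan.py '[[598,191.5,13,93.5]]'; python3 - <<'E'
from well import *
r=cam('wrist','w7.png');P=xyz(r);Z=P[...,2];t=(Z>.012)&(Z<.07);t[260:]=0
n,l,s,c=cv2.connectedComponentsWithStats(t.astype(np.uint8))
for i in range(1,n):
    if s[i,4]>200 and 250<c[i][0]<390:
        k=l==i;q=P[k][:,:2].astype(np.float32)*1000;print(c[i],s[i],cv2.minAreaRect(q),Z[k].max());
        for a in (.02,.03,.044): k2=k&(abs(Z-a)<.004);q=P[k2]*1000;print(a,q.min(0),q.max(0))
E
```

```text
now [594.7 192.2 119.3] psi 93.5 gap 85.5 gf 0.0 W [ 0.4 -0.9  0.1] t 18.9 j [ 0.18  0.47 -0.01  1.11 -0.    0.12]
(598, 191.5, 13, 93.5) xyz [ -3.3  -0.9 106.3] turn z 0.001
[321.6 214.1] [ 301  190   42   49 1586] ((599.6369018554688, 191.8179168701172), (26.35404396057129, 29.19904899597168), 11.248639106750488) 0.05178175597343393
0.02 [586.5 177.3  16. ] [600.8 205.9  23.8]
0.03 [586.6 177.6  26.1] [599.7 205.9  33.9]
0.044 [588.3 178.9  40. ] [613.1 205.3  48. ]
```

View pics/w7.png

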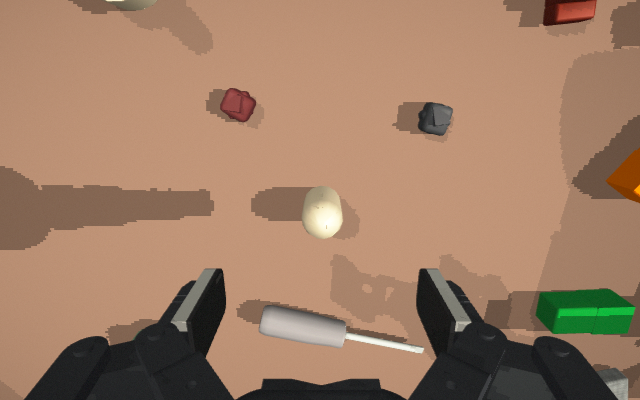

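The bob stands upright at (322,212), centred between the fingers. Going down.

Request:
apply_moves --rows '[{"xyz": [-6, -1, 20], "turn": [0, 0, 0], "grip": 1}, {"xyz": [-6, -1, 50], "turn": [0, 0, 0], "grip": 1}, {"xyz": [-6, -1, 80], "turn": [0, 0, 0], "grip": 0.8}, {"xyz": [-6, -1, 100], "turn": [0, 0, 0], "grip": 0.7}, {"xyz": [-6, -1, 106], "turn": [0, 0, 0], "grip": 0.7}, {"xyz": [-6, -1, 106], "turn": [0, 0, 0], "grip": 0.5}, {"xyz": [-6, -1, 106], "turn": [0, 0, 0], "grip": 0.3}, {"xyz": [-6, -1, 106], "turn": [0, 0, 0], "grip": 0.15}, {"xyz": [-6, -1, 106], "turn": [0, 0, 0], "grip": 0.15}, {"xyz": [-6, -1, 106], "turn": [0, 0, 0], "grip": 0.15}, {"xyz": [-6, -1, 106], "turn": [0, 0, 0], "grip": 0.15}, {"xyz": [-6, -1, 106], "turn": [0, 0, 0], "grip": 0.15}]'

```text
clock: 19.93
tcp_pos: [0.6051, 0.1919, 0.0187]
orientation: [0.002, -0.031, 1.0, 0.0]
wrist_force: [-0.9, -1.0, 7.0]
finger_gap: 0.0285
grip_force: 40.1
```

```bash
python3 plan.py '[[601,191.5,170,93.5],[554,-289,170,93.5]]'
```

```text
now [605.1 191.9  18.7] psi 93.5 gap 28.5 gf 40.1 W [-0.9 -1.   7. ] t 19.9 j [ 0.18  0.56 -0.12  0.89 -0.    0.12]
(601, 191.5, 170, 93.5) xyz [   4.1   -0.2 -151.3] turn z 0.0
(554, -289, 170, 93.5) xyz [  76.2 -476.7   -0. ] turn z -0.0
```

Request:
apply_moves --rows '[{"xyz": [0, 0, -30], "turn": [0, 0, 0], "grip": 0.15}, {"xyz": [0, 0, -70], "turn": [0, 0, 0], "grip": 0.15}, {"xyz": [0, 0, -110], "turn": [0, 0, 0], "grip": 0.15}, {"xyz": [0, 0, -150], "turn": [0, 0, 0], "grip": 0.15}, {"xyz": [0, 0, -150], "turn": [0, 0, 0], "grip": 0.15}, {"xyz": [0, 0, -150], "turn": [0, 0, 0], "grip": 0.15}]'

```text
clock: 20.43
tcp_pos: [0.6056, 0.1924, 0.1706]
orientation: [0.004, -0.031, 1.0, 0.001]
wrist_force: [0.0, 0.1, -0.4]
finger_gap: 0.0282
grip_force: 39.6
```

Request:
apply_moves --rows '[{"xyz": [6, -37, 0], "turn": [0, 0, 0], "grip": 0.15}, {"xyz": [12, -75, 0], "turn": [0, 0, 0], "grip": 0.15}, {"xyz": [18, -112, 0], "turn": [0, 0, 0], "grip": 0.15}, {"xyz": [24, -150, 0], "turn": [0, 0, 0], "grip": 0.15}, {"xyz": [30, -188, 0], "turn": [0, 0, 0], "grip": 0.15}, {"xyz": [36, -226, 0], "turn": [0, 0, 0], "grip": 0.15}, {"xyz": [42, -263, 0], "turn": [0, 0, 0], "grip": 0.15}, {"xyz": [48, -300, 0], "turn": [0, 0, 0], "grip": 0.15}, {"xyz": [54, -338, 0], "turn": [0, 0, 0], "grip": 0.15}, {"xyz": [60, -375, 0], "turn": [0, 0, 0], "grip": 0.15}, {"xyz": [66, -410, 0], "turn": [0, 0, 0], "grip": 0.15}, {"xyz": [72, -440, 0], "turn": [0, 0, 0], "grip": 0.15}]'

```text
clock: 21.43
tcp_pos: [0.5571, -0.2537, 0.1646]
orientation: [-0.001, -0.03, 1.0, 0.001]
wrist_force: [-0.1, 0.1, -0.2]
finger_gap: 0.0281
grip_force: 39.7
```

Request:
apply_moves --rows '[{"xyz": [4, -20, 0], "turn": [0, 0, 0], "grip": 0.15}, {"xyz": [6, -37, 0], "turn": [0, 0, 0], "grip": 0.15}, {"xyz": [6, -37, 20], "turn": [0, 0, 0], "grip": 0.15}, {"xyz": [6, -37, 50], "turn": [0, 0, 0], "grip": 0.15}, {"xyz": [6, -37, 80], "turn": [0, 0, 0], "grip": 0.15}, {"xyz": [6, -37, 90], "turn": [0, 0, 0], "grip": 0.15}, {"xyz": [6, -37, 90], "turn": [0, 0, 0], "grip": 0.15}, {"xyz": [6, -37, 90], "turn": [0, 0, 0], "grip": 0.15}, {"xyz": [6, -37, 90], "turn": [0, 0, 0], "grip": 0.15}]'

```text
clock: 22.18
tcp_pos: [0.5557, -0.2894, 0.0778]
orientation: [0.001, -0.031, 1.0, -0.001]
wrist_force: [0.1, -0.4, -0.9]
finger_gap: 0.0282
grip_force: 39.7
```

```bash
python3 - <<'E'
from well import *
r=cam('wrist','w8.png');np.savez('w8.npz',**r)
E
python3 plan.py '[[554,-289,28,93.5]]'
```

```text
now [ 556.  -289.6   78.3] psi 93.5 gap 28.4 gf 39.7 W [ 0.5 -0.3 -0.1] t 22.2 j [-0.61  0.49 -0.07  1.    0.   -0.67]
(554, -289, 28, 93.5) xyz [ 2.   0.8 50.3] turn z 0.001
```

View pics/w8.png

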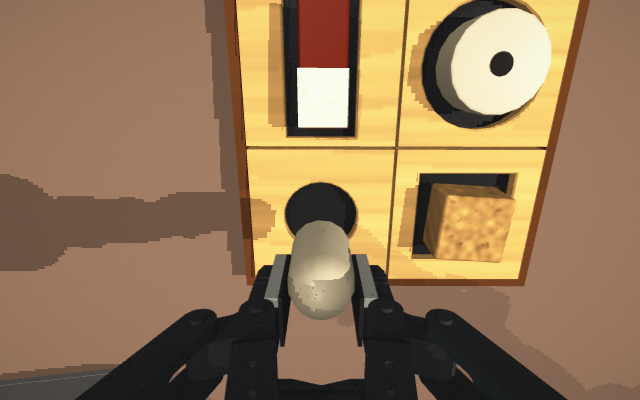

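The bob is upright in the grip at (321,270). The small round well's far rim is at (321,182), and the other three items look seated. Measuring the bob against the well.

```bash
python3 - <<'E'
from well import *
r=dict(np.load('w8.npz'));P=xyz(r);Z=P[...,2]
print('rim far',world(r,321,182,.016)*1000,'L/R',world(r,285,213,.016)*1000,world(r,357,213,.016)*1000,'junction',world(r,396,148,.016)*1000)
k=np.zeros(Z.shape,bool);k[222:320,292:352]=1;k&=(Z>.06)&(Z<.14)
print('zmax',np.percentile(Z[k],99.5))
for a in (.075,.085,.095,.105): q=P[k&(abs(Z-a)<.003)]*1000;print(a,len(q),q.min(0),q.max(0)) if len(q) else 0
q=P[k&(Z>np.percentile(Z[k],99.5)-.002)]*1000;print('tip',q.mean(0))
E
```

```text
rim far [ 530.  -291.9   16. ] L/R [ 552.3 -313.9   16. ] [ 549.3 -267.3   16. ] junction [ 505.8 -247.8   16. ]
zmax 0.10998221789572492
0.075 280 [ 537.5 -304.8   72. ] [ 548.6 -276.9   78. ]
0.085 335 [ 537.4 -304.    82. ] [ 566.1 -275.6   88. ]
0.095 554 [ 537.3 -303.4   92. ] [ 557.3 -277.4   98. ]
0.105 1850 [ 539.4 -302.4  102. ] [ 564.1 -278.6  108. ]
tip [ 551.7 -290.7  109. ]
```

Request:
apply_moves --rows '[{"xyz": [-1.5, 0, 15], "turn": [0, 0, 0], "grip": 0.15}, {"xyz": [-1.5, 0, 28], "turn": [0, 0, 0], "grip": 0.15}, {"xyz": [-1.5, 0, 38], "turn": [0, 0, 0], "grip": 0.15}, {"xyz": [-1.5, 0, 45], "turn": [0, 0, 0], "grip": 0.15}, {"xyz": [-1.5, 0, 48], "turn": [0, 0, 0], "grip": 0.15}, {"xyz": [-1.5, 0, 50], "turn": [0, 0, 0], "grip": 0.15}, {"xyz": [-1.5, 0, 50], "turn": [0, 0, 0], "grip": 0.15}, {"xyz": [-1.5, 0, 50], "turn": [0, 0, 0], "grip": 0.15}, {"xyz": [-1.5, 0, 50], "turn": [0, 0, 0], "grip": 0.15}]'

```text
clock: 22.98
tcp_pos: [0.5566, -0.2893, 0.0269]
orientation: [0.001, -0.031, 1.0, -0.0]
wrist_force: [0.4, 0.5, -1.5]
finger_gap: 0.0285
grip_force: 39.7
```

Request:
apply_moves --rows '[{"xyz": [0, 0, 0], "turn": [0, 0, 0], "grip": 0.4}, {"xyz": [0, 0, 0], "turn": [0, 0, 0], "grip": 0.55}, {"xyz": [0, 0, 0], "turn": [0, 0, 0], "grip": 0.6}, {"xyz": [0, 0, -10], "turn": [0, 0, 0], "grip": 0.6}, {"xyz": [0, 0, -40], "turn": [0, 0, 0], "grip": 0.6}, {"xyz": [0, 0, -80], "turn": [0, 0, 0], "grip": 0.8}, {"xyz": [0, 0, -120], "turn": [0, 0, 0], "grip": 1}, {"xyz": [0, 0, -150], "turn": [0, 0, 0], "grip": 1}, {"xyz": [0, 0, -150], "turn": [0, 0, 0], "grip": 1}, {"xyz": [0, 0, -150], "turn": [0, 0, 0], "grip": 1}]'

```text
clock: 23.82
tcp_pos: [0.5576, -0.29, 0.1799]
orientation: [0.003, -0.031, 1.0, -0.002]
wrist_force: [-0.0, -0.4, -0.0]
finger_gap: 0.0851
grip_force: 0.0
```

```bash
python3 plan.py '[]'; python3 - <<'E'
from well import *
r=cam('wrist','w9.png');P=xyz(r);Z=P[...,2];t=(Z>.027)&(Z<.065)&(r['color'].max(-1)>90);t[270:]=0
n,l,s,c=cv2.connectedComponentsWithStats(t.astype(np.uint8))
for i in range(1,n):
    if s[i,4]>150: q=P[l==i][:,:2].astype(np.float32)*1000;print(c[i],cv2.minAreaRect(q),np.median(Z[l==i]),Z[l==i].max())
a=dict(np.load('top0.npz'));b=cam('top','top9.png');g=xyz(b)
d=cv2.absdiff(a['color'],b['color']).max(-1)
print('stub diff',(d[235:255,205:228]>40).sum(),'handbuff diff',(d[228:252,308:334]>40).sum())
E
```

```text
now [ 557.6 -290.   179.9] psi 93.5 gap 85.1 gf 0.0 W [-0.  -0.4 -0. ] t 23.8 j [-0.61  0.43  0.09  1.22  0.   -0.67]
[323.3  67.3] ((463.1623229980469, -295.2802734375), (63.27328109741211, 26.426660537719727), 3.1100502014160156) 0.03404865199285656 0.03655958576901269
[436.9  66.8] ((456.8545227050781, -205.09347534179688), (50.7947883605957, 51.098751068115234), 45.57078552246094) 0.033877785943666305 0.036676780136222276
[424.8 178.5] ((548.410400390625, -199.59637451171875), (42.35187911987305, 42.02910232543945), 89.83098602294922) 0.035927269199884926 0.03824533792238288
[322.1 179.8] ((553.00537109375, -290.58880615234375), (29.138383865356445, 28.785825729370117), 72.40699768066406) 0.05330347174077171 0.05947053903690136
stub diff 0 handbuff diff 0
```

View pics/w9.png

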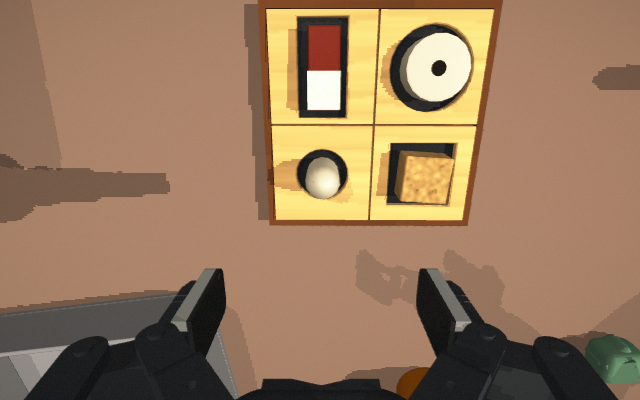

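All four are seated. The measured tops are 34, 34, 36 and about 58–59 mm, and the centres are within about 2 mm. The bob stands upright at (322,175), and the stub and handled wheel show no change in the top view. Handing in.

```bash
python3 -c "
from h import *
print(ticket.hand_in())"
```

```text
the job is handed in; nothing more can be done
None
```

The wheel, bob, bar and cork block are each seated in their own wells, with the stub and the handled wheel left where they were; the job was handed in at about 24 s, and no verdict came back.

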